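# Heft the kit boxes and sort full from empty

## Task

Some of the three closed kit boxes in the rack are full of hardware and the others are nearly empty. Working along the row from the robot's left to its right, lift each box by its ball knob about a centimetre at that end only, where it stands, and hold it there for a moment to feel its weight; having been felt, each box is to be slid gently along its lane, full ones fully home against the back stop and nearly empty ones fully home against the front lip. The bottoms are freshly glued, so never lift a box clear of the deck or tip it steeply, and leave everything else on the bench alone.

Things in the scene. Friction and masses are not known exactly. Their poses are not given: they have to be found in the camera images.
- box_left: Closed pine kit box in the robot's left (+y) lane, 120 mm long (x) by 84 mm wide (y), lid 45 mm high; origin: centre of its underside, x along the lane to the back stop. The boxes look alike and weigh about 0.4 kg (nearly empty) or 0.9 kg (full), at least one of each; lifting the knob end takes about 2.5 to 4 N or 5.5 to 7.5 N. Starts within 20 mm of its lane's middle.
- box_left_knob (a point): Centre of box_left's wooden ball knob, 32 mm across, on a 14 mm round stem that stands on the lid at the end nearest the robot: 50 mm from the box's middle towards the robot, 70 mm above the box's underside, 25 mm above the lid. Held by two fingers across the box, the box can pivot about the knob.
- box_left_near (a point): Middle of box_left's bottom edge on the knob end, nearest the robot.
- box_left_far (a point): Middle of box_left's bottom edge at the far end, on which the box pivots when its knob end is lifted: the knob then also swings slightly towards the back stop.
- box_middle: Closed pine kit box in the middle lane, 120 mm long (x) by 84 mm wide (y), lid 45 mm high; origin: centre of its underside, x along the lane to the back stop. The boxes look alike and weigh about 0.4 kg (nearly empty) or 0.9 kg (full), at least one of each; lifting the knob end takes about 2.5 to 4 N or 5.5 to 7.5 N. Starts within 20 mm of its lane's middle.
- box_middle_knob (a point): Centre of box_middle's wooden ball knob, 32 mm across, on a 14 mm round stem that stands on the lid at the end nearest the robot: 50 mm from the box's middle towards the robot, 70 mm above the box's underside, 25 mm above the lid. Held by two fingers across the box, the box can pivot about the knob.
- box_middle_near (a point): Middle of box_middle's bottom edge on the knob end, nearest the robot.
- box_middle_far (a point): Middle of box_middle's bottom edge at the far end, on which the box pivots when its knob end is lifted: the knob then also swings slightly towards the back stop.
- box_right: Closed pine kit box in the robot's right (-y) lane, 120 mm long (x) by 84 mm wide (y), lid 45 mm high; origin: centre of its underside, x along the lane to the back stop. The boxes look alike and weigh about 0.4 kg (nearly empty) or 0.9 kg (full), at least one of each; lifting the knob end takes about 2.5 to 4 N or 5.5 to 7.5 N. Starts within 20 mm of its lane's middle.
- box_right_knob (a point): Centre of box_right's wooden ball knob, 32 mm across, on a 14 mm round stem that stands on the lid at the end nearest the robot: 50 mm from the box's middle towards the robot, 70 mm above the box's underside, 25 mm above the lid. Held by two fingers across the box, the box can pivot about the knob.
- box_right_near (a point): Middle of box_right's bottom edge on the knob end, nearest the robot.
- box_right_far (a point): Middle of box_right's bottom edge at the far end, on which the box pivots when its knob end is lifted: the knob then also swings slightly towards the back stop.
- rack: Fixed rack of slick grey board (friction about 0.2), 234 mm long (x, along the lanes, away from the robot) by 490 mm wide (y) with ledges. Origin: on the table, under its centre. Three open-topped lanes 90 mm wide, 210 mm long inside, centred at y = +102, 0, -102 mm; walls 12 mm thick, tops 44 mm above the table. A box's middle can lie from x = -45 mm (against the front lip) to +45 mm (against the back stop).
- deck: The rack's flat board floor, which the boxes stand on. Pushing a full box flat by its knob takes about 5 N along and 5 N down on the knob, much less with the knob end held 2 mm up. Its top is 12 mm above the table. Same origin and axes as the rack.
- back_stop: Grey bar across the far end of the lanes, inner face 105 mm from the rack's centre, top 52 mm above the table. Rigid. Same origin and axes as the rack.
- front_lip: Grey bar across the near end of the lanes (the robot's side), inner face 105 mm from the rack's centre, top 52 mm above the table. Rigid; a nearly empty box pulled hard against it by the knob begins to tip at about 6 N. Same origin and axes as the rack.
- glue: Small glue bottle, 44 mm across, 85 mm high, standing on the rack's left ledge. Origin: centre of its underside. Bystander.
- tape: Pocket tape measure, 60 x 42 x 58 mm high, on the rack's right ledge. Origin: centre of its underside. Bystander.
- cup: Clear plastic cup, 72 mm across, 60 mm high, beyond the rack. Origin: centre of its underside. Bystander.
- square: Triangular plastic speed square, legs 178 mm, up to 18 mm high, lying on the near right. Origin: middle of one leg. Bystander.
- offcut: Pine offcut, 140 x 90 x 18 mm, lying on the left. Origin: centre of its underside. Bystander.
- hammer: Hammer lying on the right. Bystander.
Not all that is in view belongs to the job. Leave any pink look-alike of the box_middle alone. Leave any red or turquoise look-alike of the box_right alone.

How it is judged (in metres and radians):
On the way, in this order (a step that is already met when the one before it is completed fails the run):
1. the left box has been tipped up at one end (by 0.04 to 0.22 rad, far bottom edge within 5 mm of the deck) near the middle of its lane, for 0.3 s (angle between box_left's own z axis and vertical between 0.04 and 0.22 rad and height (world z) of box_left_far below 0.017 m and x of box_left in the frame of rack between -0.035 and 0.035 m), for 0.3 s.
2. the middle box has been tipped up at one end (by 0.04 to 0.22 rad, far bottom edge within 5 mm of the deck) near the middle of its lane, for 0.3 s (angle between box_middle's own z axis and vertical between 0.04 and 0.22 rad and height (world z) of box_middle_far below 0.017 m and x of box_middle in the frame of rack between -0.035 and 0.035 m), for 0.3 s.
3. the right box has been tipped up at one end (by 0.04 to 0.22 rad, far bottom edge within 5 mm of the deck) near the middle of its lane, for 0.3 s (angle between box_right's own z axis and vertical between 0.04 and 0.22 rad and height (world z) of box_right_far below 0.017 m and x of box_right in the frame of rack between -0.035 and 0.035 m), for 0.3 s.
At the end, for the whole second after the job is handed in: every full box stands flat and still with its end within 4 mm of the back stop, every nearly empty box stands flat and still with its end within 4 mm of the front lip (full: it presses on the deck with more than 6.2 N), all in their own lanes (((contact force between box_left and deck above 6.2 N and x of box_left in the frame of rack above 0.041 m) or (contact force between box_left and deck between 1.5 and 6.2 N and x of box_left in the frame of rack below -0.041 m)) and angle between each of box_left, box_middle, box_right's own z axis and vertical below 0.03 rad and linear speed of each of box_left, box_middle, box_right below 0.01 m/s and ((contact force between box_middle and deck above 6.2 N and x of box_middle in the frame of rack above 0.041 m) or (contact force between box_middle and deck between 1.5 and 6.2 N and x of box_middle in the frame of rack below -0.041 m)) and ((contact force between box_right and deck above 6.2 N and x of box_right in the frame of rack above 0.041 m) or (contact force between box_right and deck between 1.5 and 6.2 N and x of box_right in the frame of rack below -0.041 m))); the robot touches nothing.
It fails at once if a box lifted clear of the deck (both ends more than 15 mm above it) (height (world z) of each of box_left_near, box_left_far above 0.027 m or height (world z) of each of box_middle_near, box_middle_far above 0.027 m or height (world z) of each of box_right_near, box_right_far above 0.027 m).
It fails at once if a box tipped steeply (over 0.3 rad) (angle between any of box_left, box_middle, box_right's own z axis and vertical above 0.3 rad).
It fails at once if a box rammed against the back stop or the front lip (over 22 N) (contact force between any of box_left, box_middle, box_right and back_stop above 22 N or contact force between any of box_left, box_middle, box_right and front_lip above 22 N).
It fails at once if a bystander moved by more than 30 mm (distance of any of glue, tape, cup, square, offcut, hammer from where it was at the start of the episode above 0.03 m).
It also fails if it takes over 67 s, if anything falls off the work surface, if the arm or the gripper's body presses on something with over 40 N, if the wrist force passes 120 N, or if a joint passes its speed limit or range.

## Robot

A 6-joint arm with a two-finger parallel gripper is mounted at the origin on the work surface. World frame = base frame: x ahead of the robot, y to its left, z up, the work surface at z = 0. Lengths are in mm, angles in rad, forces in N, time in s.
With the tool pointing down it reaches from about 350 to 875 mm from the base axis. Payload 4.2 kg.
Tool frame: the origin (TCP) lies at the very end of the fingers, on their centre line; the grasp point (between the pads) lies 19 mm behind it; z points along the fingers, y is the line along which they close (so a half turn about z gives the same grasp; the last joint's range is limited). The gripper opens to 85 mm and grips with 20 to 120 N. Pads are 22 mm wide; open, the fingers measure 114 mm over their backs; the gripper's body (76 mm by 85 mm) begins 54 mm behind the grasp point. The pads swing forward as they close: fully open they stand 13 mm farther back than shut.
Start: joints at [1.425, 0.385, 0.008, 0, -1.194, -0.259], TCP at [246.113, 574.48, 231.312] pointing down, gripper open.
Joint ranges: [-3.14, 3.14], [-1.21, 2.06], [-1.07, 1.41], [-3.16, 2.05], [-2.99, -0.16], [-3.1, 3.1]. Speed limits (rad/s): [2.79, 2.79, 3.14, 3.14, 3.14, 3.14].

## Interface

Orientations are given as a unit quaternion [x, y, z, w].
In Python, from bench import arm gives the robot as it stands. The module is installed in compiled form; this text tells all that it offers.
- The arm moves only by the tool drive_tool, never from a script. Its argument "targets" is a list of rows, each a list of 5 numbers: the closure, from -1 (fully open) to 1 (shut), then the shift along the tool's x, y, z in mm, then the turn about the tool's z in degrees. In form: [[grip, tx, ty, tz, roll], ...]. A call has 1 to 12 rows; each row is the pose to reach, as a shift and turn from the pose commanded when the call began, along the tool's axes at that moment; what a row does not reach only later rows make up. A row lasts 1/10 s, in which the tool goes at most 50 mm and 8.59 degrees, less where a joint would pass 70% of its speed; a pose out of reach is approached as far as the arm can. A call with a gripper value outside its range is refused whole. The fingers move at their own pace and stop on an object; the grip force is fixed at half the most. Time passes only in rows, so rows that repeat a pose let the fingers close. It gives the time, the measured TCP pose, the force, the opening and the grip force at its end, in the units of the state.
- arm.read_state(): the state, without advancing time (a new reading comes with each control period).
- arm.get_image(name): name is "scene" or "top" or "wrist"; returns the picture (384x512x3 uint8, blue, green, red); there is no depth.
- arm.camera_params(name): a dict with "fov_y" (degrees; the focal length in pixels is half the picture's height over the tangent of half this angle, whatever the lens; pixels are square), "cx", "cy" (the principal point, pixels), "rvec" (rotation vector, rad) and "tvec" (3), from world to camera coordinates, as OpenCV has them; the wrist camera has in their place "tool_from_camera" (4x4, takes a point from camera to tool coordinates, whose origin is the TCP and whose axes are the flange's). Camera axes: x right, y down, z forward; pixel columns grow to the right and rows downward; lengths in mm; the calibration is good to about 2 mm. The wrist camera is an equidistant fisheye: a pixel r from the principal point sees the ray r / f radians off the axis. A picture is of the moment at which its call begins: read the wrist's pose just before it. camera_params takes no time and is no camera call.
- arm.job_done(): hands the job in; it is judged then, once.
The state is a dict: "clock": time; "joints": joint angles; "joint_vel": joint speeds; "joint_efforts": joint torques, N m; "position": TCP position; "ee_rot": TCP orientation; "contact_force": force on the tool from outside, world axes, zero at the start; "wrist_torque": the same for the moment, N m; "gripper_width": finger opening in mm; "grasp_force": force on a finger pad.
Only numpy, scipy, OpenCV 4.12 (cv2) and the standard library are available. Lean on these libraries where they do the work, as an engineer would, in place of code of your own. Each camera call takes 0.05 s, during which the arm holds its last target. There are 200 camera calls.

## Working session

There is one attempt and no reset: what is moved stays moved. The work goes in short steps, Python scripts to look and compute and a tool call to move; the robot and the scene stay as the last step left them, time stands still between calls to the robot, and variables do not carry over. Pictures are saved under pics/ and viewed, at most 10 in all, crops included, and the job is handed in when it is done.

Besides the shell and the picture viewer there is one more tool, called after "Request:" as name(argument=value, ...) on one line, values as JSON. drive_tool: Moves the arm, as the interface text tells. Its arguments: {"type":"object","properties":{"targets":{"type":"array","items":{"type":"array","items":{"type":"number"}}}},"required":["targets"]}

```bash
mkdir -p pics
cat > h.py <<'E'
import numpy as np,cv2
from bench import arm
from scipy.spatial.transform import Rotation as R
def ray(name,u,v):
    p=arm.camera_params(name);f=192/np.tan(np.radians(p['fov_y']/2))
    Rm=R.from_rotvec(np.ravel(p['rvec'])).as_matrix();t=np.ravel(p['tvec'])
    d=Rm.T@np.array([(u-p['cx'])/f,(v-p['cy'])/f,1]);return -Rm.T@t,d
def onz(name,u,v,z):
    o,d=ray(name,u,v);return o+d*(z-o[2])/d[2]
E
python3 - <<'E'
from h import *
for n in("top","scene"):
    cv2.imwrite(f"pics/{n}0.png",cv2.resize(arm.get_image(n),(800,600),interpolation=cv2.INTER_CUBIC)); 
    p=arm.camera_params(n);print(n,p)
s=arm.read_state();print(s)
print(R.from_quat(s['ee_rot']).as_matrix().round(3))
E
```

```text
top {'fov_y': 50.71364572487724, 'cx': 258.8869133836364, 'cy': 190.011375874323, 'rvec': array([ 2.17812311, -2.21612081,  0.108147  ]), 'tvec': array([ -16.5933743 ,  527.66407469, 1396.48092118])}
scene {'fov_y': 56.25642556142782, 'cx': 258.4568601666903, 'cy': 193.1543196590667, 'rvec': array([ 2.22445449,  1.04250435, -0.42201396]), 'tvec': array([-328.37016534, -263.26754364, 1472.43066652])}
{'clock': 0.1, 'joints': array([ 1.42456914e+00,  3.85481909e-01,  6.77013944e-03, -3.91027384e-04,
       -1.19395070e+00, -2.58603145e-01]), 'joint_vel': array([-0.00101962, -0.00106299,  0.00191934,  0.00201939,  0.00174491,
       -0.00186375]), 'joint_efforts': array([-4.85779474e-04, -3.93316841e+01,  1.88930029e+01,  4.19792846e+00,
       -2.56248313e-03,  7.12195828e-06]), 'position': array([245.95625705, 574.02761257, 230.33910391]), 'ee_rot': array([ 9.79568958e-01, -2.01106323e-01, -1.29040568e-04,  9.41806490e-04]), 'contact_force': array([-0.60574205,  0.85587399, -0.23011   ]), 'wrist_torque': array([ 0.01144694, -0.020051  ,  0.01683619]), 'grasp_force': 0.0, 'gripper_width': 85.14873008752961}
[[ 0.919 -0.394 -0.001]
 [-0.394 -0.919 -0.002]
 [ 0.     0.002 -1.   ]]
```

View pics/top0.png

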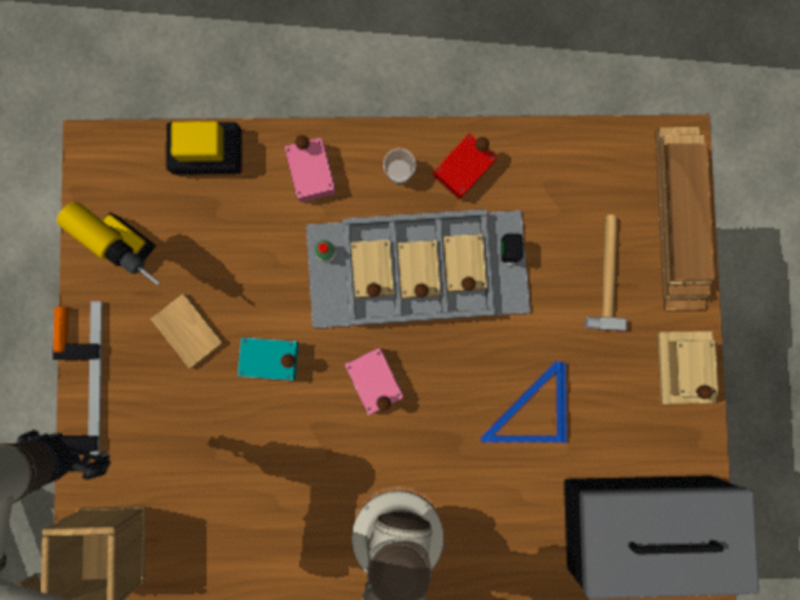

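View pics/scene0.png

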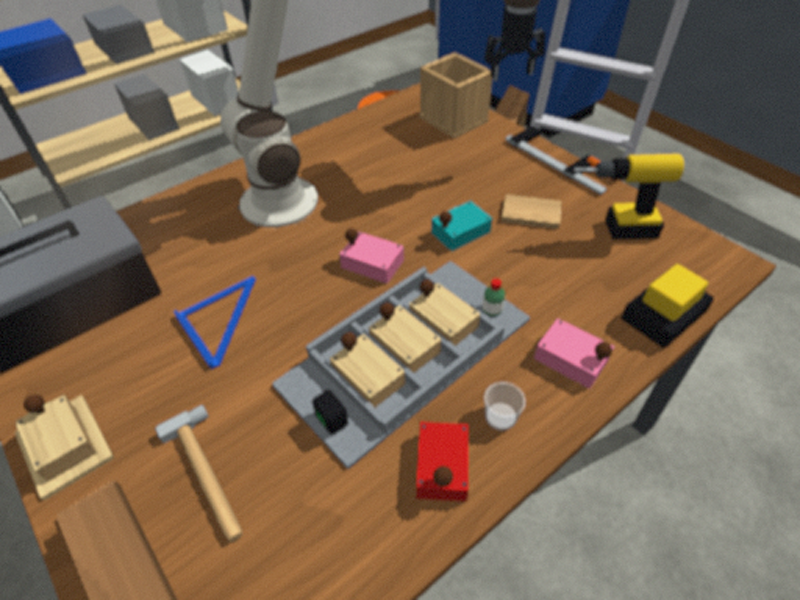

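The top view shows the rack centred near (417,268) and slightly turned, with three pine boxes in it. Their knobs are near (373,290), (421,291) and (469,284). I'll enlarge that area.

Run:
```python
from h import *
im=arm.get_image("top")[125:220,190:345]
cv2.imwrite("pics/crop1.png",cv2.resize(im,None,fx=5,fy=5,interpolation=cv2.INTER_CUBIC))
```

```text
(no output)
```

View pics/crop1.png

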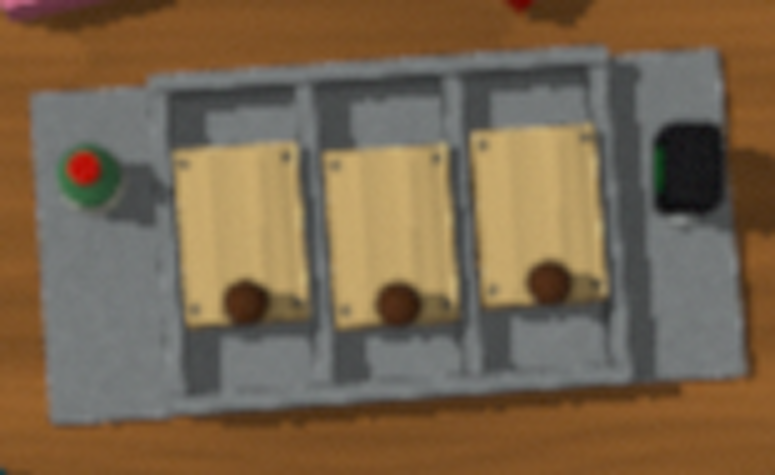

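The enlarged crop shows the ledge corners at (33,95), (718,50), (745,376) and (52,422), and the knobs at (245,302), (399,304) and (549,282).

Run:
```python
from h import *
P=lambda x,y,z:onz("top",190+(x+.5)/5-.5,125+(y+.5)/5-.5,z)
c=[P(x,y,12) for x,y in[(33,95),(718,50),(745,376),(52,422)]]
for q in c:print(q.round(1))
ctr=sum(c)/4; ax=(c[0]+c[1]-c[2]-c[3])/2; ay=(c[0]+c[3]-c[1]-c[2])/2
print("size",np.linalg.norm(ax),np.linalg.norm(ay),"yaw",np.arctan2(ax[1],ax[0]),np.arctan2(-ay[0],ay[1]),ctr)
yaw=np.arctan2(-ay[0],ay[1])
Rz=np.array([[np.cos(yaw),np.sin(yaw)],[-np.sin(yaw),np.cos(yaw)]])
for n,k,l in zip("LMR",[(245,302),(399,304),(549,282)],[[(175,150),(300,143),(310,318),(187,326)],[(323,152),(448,146),(460,318),(337,326)],[(471,132),(594,125),(608,297),(484,306)]]):
    q=P(*k,82);b=sum(P(*a,57) for a in l)/4
    print(n,"knob",q.round(1),"rack",(Rz@(q-ctr)[:2]).round(1),"box",b.round(1),(Rz@(b-ctr)[:2]).round(1))
s=arm.read_state();print(s['position'],s['contact_force'])
print(arm.camera_params("wrist"))
```

```text
[695.6 192.3  12. ]
[ 721.5 -294.5   12. ]
[ 488.6 -306.3   12. ]
[464.8 180.7  12. ]
size 232.11791824066643 487.52189593074274 yaw 0.050336804333569046 0.05106584069049324 [592.63115428 -56.93538508  12.        ]
L knob [540.7  43.4  82. ] rack [-46.8 102.9] box [589.3  44.6  57. ] [  1.9 101.6]
M knob [537.7 -59.5  82. ] rack [-55.    0.3] box [586.9 -57.   57. ] [-5.7  0.2]
R knob [ 550.9 -160.5   82. ] rack [ -47.  -101.3] box [ 599.5 -158.2   57. ] [   1.7 -101.5]
[245.94653518 574.11410956 230.48211724] [-0.55169587 -0.49119962  0.36433727]
{'fov_y': 65.70646984690485, 'cx': 253.16310446245163, 'cy': 187.02500785466515, 'tool_from_camera': array([[-8.76832149e-04, -9.60912124e-01, -2.76852164e-01,
         7.04248820e+01],
       [ 9.99999532e-01, -9.55623054e-04,  1.49675697e-04,
        -1.00253224e-01],
       [-4.08391502e-04, -2.76851903e-01,  9.60912513e-01,
        -1.42605135e+02],
       [ 0.00000000e+00,  0.00000000e+00,  0.00000000e+00,
         1.00000000e+00]])}
```

Request:
drive_tool(targets=[[-1,480,372,40,-26],[-1,480,372,40,-26],[-1,480,372,40,-26],[-1,480,372,40,-26],[-1,480,372,40,-26],[-1,480,372,40,-26],[-1,480,372,40,-26],[-1,480,372,40,-26],[-1,480,372,40,-26],[-1,480,372,40,-26],[-1,480,372,40,-26],[-1,480,372,40,-26]])

```text
clock: 1.35
position: [537.2, 49.0, 191.7]
ee_rot: [1.0, 0.025, 0.0, -0.0]
contact_force: [0.6, 1.5, 0.5]
gripper_width: 85.8
grasp_force: 0.0
```

```bash
cat >> h.py <<'E'
def wonz(u,v,z,s):
    p=arm.camera_params("wrist");f=192/np.tan(np.radians(p['fov_y']/2))
    a=np.array([u-p['cx'],v-p['cy']]);r=np.hypot(*a);th=r/f
    d=np.array([*(a/r*np.sin(th)),np.cos(th)]);T=p['tool_from_camera']
    M=R.from_quat(s['ee_rot']).as_matrix()
    o=np.array(s['position'])+M@T[:3,3];d=M@T[:3,:3]@d
    return o+d*(z-o[2])/d[2]
E
python3 - <<'E'
from h import *
s=arm.read_state();im=arm.get_image("wrist")
print(s['clock'],s['position'],s['ee_rot'])
cv2.imwrite("pics/w1.png",cv2.resize(im,(800,600),interpolation=cv2.INTER_CUBIC))
E
```

```text
1.35 [537.20940859  49.04678075 191.72012057] [ 9.99698360e-01  2.45598959e-02  1.96481529e-06 -3.80228993e-05]
```

View pics/w1.png

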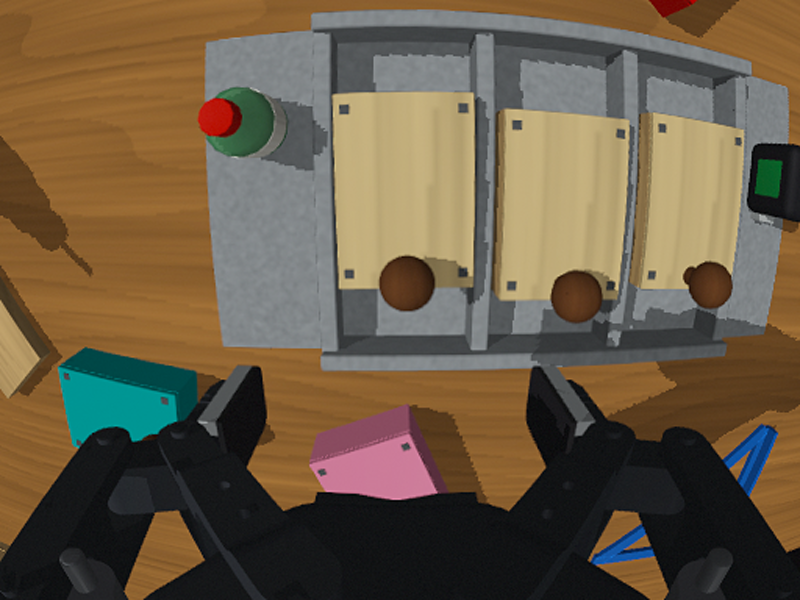

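The wrist view shows the knobs at (407,283), (577,297) and (710,286), and the fingers straddling the left lane.

Run:
```python
from h import *
s=arm.read_state()
print(s['position'],s['contact_force'])
for u,v in[(407,283),(577,297),(710,286)]:print(wonz(u*.64,v*.64,82,s).round(1))
```

```text
[539.45603702  43.82063099 190.84995749] [ 3.83695561 -1.07596385  1.52631732]
[543.   37.3  82. ]
[538.9 -64.8  82. ]
[ 550.4 -166.    82. ]
```

Request:
drive_tool(targets=[[-1,1,0,40,0],[-1,1,0,80,0],[-1,1,0,110,0],[-1,1,0,128,0],[-1,1,0,128,0],[-1,1,0,128,0]])

```text
clock: 2.0
position: [537.9, 51.1, 64.1]
ee_rot: [1.0, 0.025, -0.0, 0.0]
contact_force: [0.8, 0.0, -0.4]
gripper_width: 85.6
grasp_force: 0.0
```

Request:
drive_tool(targets=[[0.2,0,0,0,0],[1,0,0,0,0],[1,0,0,0,0],[1,0,0,0,0],[1,0,0,0,0],[1,0,0,0,0]])

```text
clock: 2.6
position: [538.2, 46.9, 66.5]
ee_rot: [1.0, 0.025, 0.0, 0.003]
contact_force: [1.9, -17.6, 10.1]
gripper_width: 29.3
grasp_force: 58.3
```

Request:
drive_tool(targets=[[-1,0,0,0,0],[-1,0,0,0,0],[-1,3,5,2,0],[-1,3,5,4,0],[-1,3,5,4,0],[-1,3,5,4,0]])

```text
clock: 3.2
position: [540.8, 46.4, 59.6]
ee_rot: [1.0, 0.025, -0.0, 0.0]
contact_force: [0.4, -0.7, 0.2]
gripper_width: 85.4
grasp_force: 0.0
```

Run:
```python
from h import *
s=arm.read_state();im=arm.get_image("wrist")
print(s['clock'],s['position'],s['contact_force'],s['gripper_width'])
np.save('s.npy',s['position'])
cv2.imwrite("pics/w2.png",cv2.resize(im,(800,600),interpolation=cv2.INTER_CUBIC))
```

```text
3.2 [540.80778283  46.41670507  59.59457768] [ 0.40283609 -0.68147139  0.24280931] 85.38596736509002
```

View pics/w2.png

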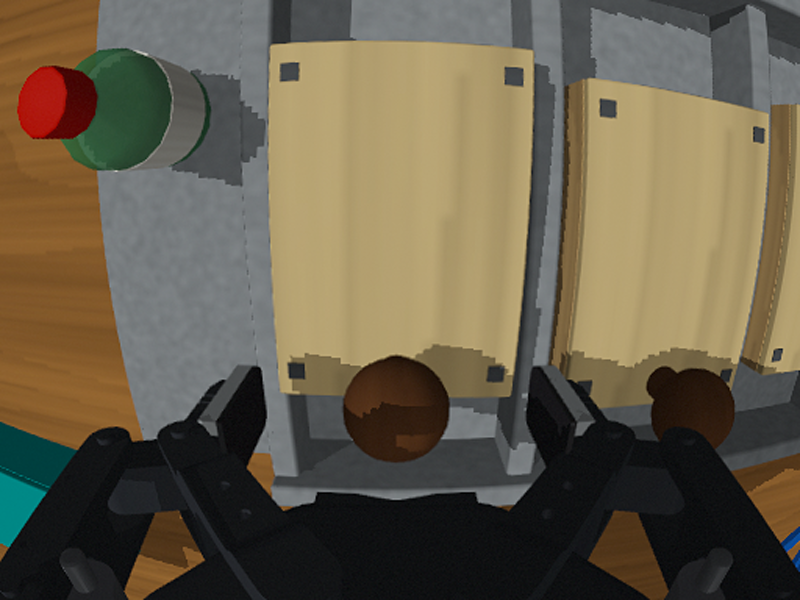

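The knob at (396,410) lies centred between the pads, and the box stands against the left wall of its lane.

Run:
```python
from h import *
s=arm.read_state();print(s['position'])
s['position']=np.load('s.npy')
for u,v in[(396,410),(692,408)]:print(wonz(u*.64,v*.64,82,s).round(1))
```

```text
[540.83247561  46.41192168  59.67666098]
[540.2  46.4  82. ]
[539.3 -57.9  82. ]
```

Request:
drive_tool(targets=[[0.2,0,0,0,0],[1,0,0,0,0],[1,0,0,0,0],[1,0,0,0,0],[1,0,0,0,0],[1,0,0,0,0]])

```text
clock: 3.85
position: [541.0, 46.4, 60.2]
ee_rot: [1.0, 0.025, 0.0, -0.0]
contact_force: [-1.6, 1.7, 3.9]
gripper_width: 29.5
grasp_force: 58.9
```

Request:
drive_tool(targets=[[1,1,0,-2,0],[1,2.5,0,-4,0],[1,4,0,-6,0],[1,5,0,-8,0],[1,6.5,0,-10,0],[1,6.5,0,-10,0],[1,6.5,0,-10,0],[1,6.5,0,-10,0],[1,6.5,0,-10,0],[1,6.5,0,-10,0],[1,6.5,0,-10,0],[1,6.5,0,-10,0]])

```text
clock: 5.05
position: [547.3, 46.5, 69.8]
ee_rot: [1.0, 0.024, -0.0, 0.0]
contact_force: [-0.8, 0.4, -7.6]
gripper_width: 29.3
grasp_force: 59.7
```

Run:
```python
from h import *
for i in range(3):
    s=arm.read_state();print(s['clock'],s['position'].round(1),s['contact_force'].round(2),s['gripper_width'])
    im=arm.get_image("scene")
cv2.imwrite("pics/s2.png",cv2.resize(im[150:300,180:380],(800,600),interpolation=cv2.INTER_CUBIC))
```

```text
5.05 [547.3  46.5  69.8] [-0.81  0.43 -7.62] 29.318698438809367
5.1 [547.3  46.5  69.9] [-0.29 -0.3  -8.53] 29.43869276116664
5.15 [547.3  46.5  69.9] [-0.12 -0.27 -8.19] 29.08591866784738
```

View pics/s2.png

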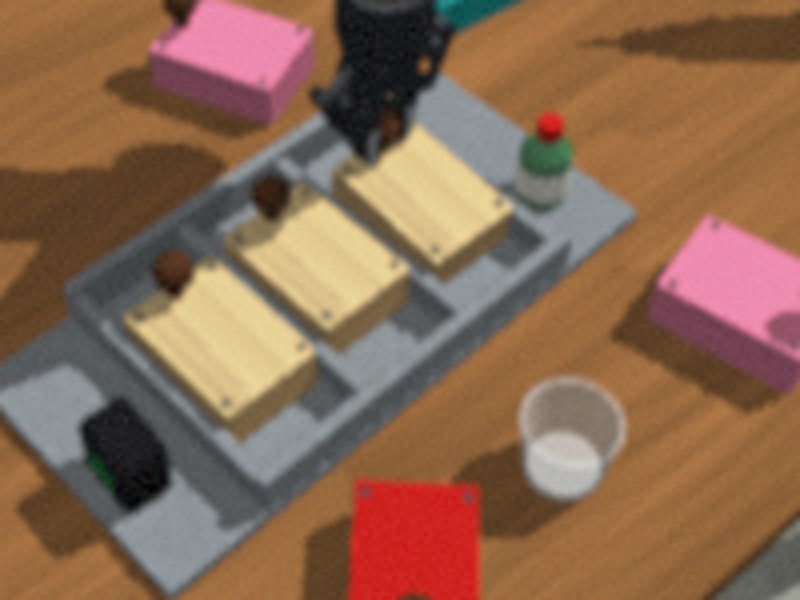

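The scene crop shows the left box held at its knob end. I'll check numerically that it tips rather than lifts clear.

```bash
cat >> h.py <<'E'
def proj(P,s):
    p=arm.camera_params("wrist");f=192/np.tan(np.radians(p['fov_y']/2));T=np.linalg.inv(p['tool_from_camera'])
    c=T[:3,:3]@R.from_quat(s['ee_rot']).as_matrix().T@(P-s['position'])+T[:3,3]
    th=np.arctan2(np.hypot(c[0],c[1]),c[2]);return np.array([p['cx'],p['cy']])+f*th*c[:2]/np.hypot(c[0],c[1])
def edge(im,us=(240,255,270)):
    b=im[:,:,0].astype(int);r=im[:,:,2].astype(int)
    return [int(np.argmax((r-b)[:220,u]>45)) for u in us]
def boxmodel(knob,th,yaw=.051):
    # lid far-edge middle given knob centre and tilt (knob end up)
    c,si=np.cos(th),np.sin(th); v=np.array([110*c-25*si,0,-110*si-25*c])
    return knob+np.array([v[0]*np.cos(yaw),v[0]*np.sin(yaw),v[2]])
E
python3 - <<'E'
from h import *
w2=cv2.resize(cv2.imread('pics/w2.png'),(512,384),interpolation=cv2.INTER_AREA)
s=arm.read_state();im=arm.get_image("wrist")
print("before",edge(w2),"now",edge(im))
s2=dict(s);s2['position']=np.load('s.npy')
print(proj(boxmodel(np.array([540.5,46.4,82]),0),s2))
k=np.array([547,46.4,92])
for th in(0,.03,.06,.09,.12):print(th,proj(boxmodel(k,th),s))
print(s['clock'],s['contact_force'],s['wrist_torque'])
E
```

```text
before [26, 26, 27] now [36, 36, 37]
[252.68418497  25.11473941]
0 [252.89804617  25.32125457]
0.03 [252.90265826  28.46922722]
0.06 [252.90765262  31.66679573]
0.09 [252.91300572  34.91070571]
0.12 [252.91869592  38.19797145]
5.2 [-0.3812297  -0.09858575 -7.61676661] [ 0.01271442  0.25768735 -0.0574626 ]
```

Request:
drive_tool(targets=[[1,-2,0,3,0],[1,-4,0,6,0],[1,-5,0,8,0],[1,-3,0,8,0],[1,1,0,8,0],[1,6,0,8,0],[1,11,0,8,0],[1,16,0,8,0],[1,21,0,8,0],[1,26,0,8,0],[1,29,0,8,0],[1,31,0,8,0]])

```text
clock: 6.45
position: [578.6, 48.0, 61.8]
ee_rot: [1.0, 0.024, -0.0, 0.0]
contact_force: [-2.1, 0.9, -5.3]
gripper_width: 29.2
grasp_force: 59.9
```

Request:
drive_tool(targets=[[1,1,0,0,0],[1,2,0,0,0],[1,3,0,0,0],[1,3,0,0,0]])

```text
clock: 6.85
position: [581.5, 48.2, 61.9]
ee_rot: [1.0, 0.024, 0.0, -0.0]
contact_force: [-0.9, -0.9, -5.0]
gripper_width: 29.4
grasp_force: 59.9
```

Request:
drive_tool(targets=[[1,0.7,0,0,0],[1,1.4,0,0,0],[1,2,0,0,0],[1,2,0,0,0]])

```text
clock: 7.25
position: [582.8, 48.2, 61.7]
ee_rot: [1.0, 0.025, -0.001, 0.0]
contact_force: [-2.6, -0.4, -4.4]
gripper_width: 29.3
grasp_force: 60.0
```

Request:
drive_tool(targets=[[1,0.4,0,0,0],[1,0.8,0,0,0],[1,0.8,0,0,0],[1,0.8,0,0,0]])

```text
clock: 7.65
position: [582.8, 48.0, 61.5]
ee_rot: [1.0, 0.024, -0.001, 0.0]
contact_force: [-5.0, -0.5, -3.1]
gripper_width: 29.1
grasp_force: 60.0
```

Request:
drive_tool(targets=[[1,-0.7,0,1,0],[1,-1.4,0,1.8,0],[1,-1.4,0,1.8,0]])

```text
clock: 7.95
position: [582.4, 48.0, 60.4]
ee_rot: [1.0, 0.025, -0.0, 0.0]
contact_force: [-4.8, -1.2, -1.8]
gripper_width: 29.3
grasp_force: 60.3
```

Request:
drive_tool(targets=[[0.3,0,0,0,0],[-0.5,0,0,0,0],[-1,0,0,0,0],[-1,0,0,0,0],[-1,0,0,0,0]])

```text
clock: 8.45
position: [584.0, 48.6, 60.8]
ee_rot: [1.0, 0.025, 0.001, -0.0]
contact_force: [-0.7, 0.8, -0.2]
gripper_width: 84.4
grasp_force: 0.0
```

```bash
cat > chk.py <<'E'
from h import *
s=arm.read_state();im=arm.get_image("wrist")
print(s['clock'],s['position'].round(1),s['contact_force'].round(1),s['gripper_width'])
np.save('s.npy',s['position']);cv2.imwrite("pics/w_%d.png"%(s['clock']*100),im)
hsv=cv2.cvtColor(im,cv2.COLOR_BGR2HSV)
m=((hsv[...,0]<14)&(hsv[...,1]>120)&(hsv[...,2]<125)&(hsv[...,2]>20)).astype(np.uint8)
m=cv2.morphologyEx(m,cv2.MORPH_OPEN,np.ones((7,7)))
n,l,st,c=cv2.connectedComponentsWithStats(m)
for i in range(1,n):
    if st[i,4]>150:
        k=wonz(*(st[i,:2]+st[i,2:4]/2-.5),82,s)
        d=(k-[592.6,-56.9,0])[:2];cy,sy=np.cos(.051),np.sin(.051)
        print(st[i],k.round(1),"box rack",(d@[cy,sy]+50).round(1),(d@[-sy,cy]).round(1))
print(edge(im))
E
python3 chk.py
```

```text
8.45 [584.   48.6  60.8] [-0.7  0.8 -0.2] 84.38194886322864
[486   0  26  21 339] [723.6 -75.4  82. ] box rack 179.9 -25.2
[224 237  35  28 598] [588.7  54.6  82. ] box rack 51.7 111.5
[0, 0, 0]
```

Request:
drive_tool(targets=[[-1,0,0,-40,0],[-1,0,0,-70,0],[-1,-20,42,-70,0],[-1,-40,82,-70,0],[-1,-51.5,105.7,-70,0],[-1,-51.5,105.7,-70,0],[-1,-51.5,105.7,-70,0],[-1,-51.5,105.7,-70,0]])

```text
clock: 9.3
position: [537.3, -59.2, 130.3]
ee_rot: [1.0, 0.025, 0.001, -0.0]
contact_force: [-0.5, -0.8, -0.4]
gripper_width: 85.8
grasp_force: 0.0
```

```bash
sed -i 's/(hsv\[...,0\]<14)&(hsv\[...,1\]>120)&(hsv\[...,2\]<125)&(hsv\[...,2\]>20)/((hsv[...,0]<14)|(hsv[...,0]>174))\&(hsv[...,1]>120)\&(hsv[...,2]<135)\&(hsv[...,2]>8)/' chk.py; python3 chk.py
```

```text
9.3 [537.3 -59.2 130.3] [-0.5 -0.8 -0.4] 85.77864565730064
[  0  72  14  25 286] [630.7 147.8  82. ] box rack 98.5 202.5
[ 83 126  31  32 704] [580.9  52.9  82. ] box rack 43.9 110.3
[ 372  179   41   39 1063] [ 549.3 -160.1   82. ] box rack 1.5 -100.9
[ 231  190   42   36 1060] [538.1 -58.   82. ] box rack -4.5 1.7
[50, 50, 50]
```

Request:
drive_tool(targets=[[-1,0.5,-0.5,35,0],[-1,0.5,-0.5,60,0],[-1,0.5,-0.5,70,0],[-1,0.5,-0.5,70,0],[-1,0.5,-0.5,70,0]])

```text
clock: 9.85
position: [538.0, -58.9, 60.8]
ee_rot: [1.0, 0.025, 0.001, 0.0]
contact_force: [-0.2, -0.3, -0.7]
gripper_width: 85.1
grasp_force: 0.0
```

Request:
drive_tool(targets=[[0.2,0,0,0,0],[1,0,0,0,0],[1,0,0,0,0],[1,0,0,0,0],[1,0,0,0,0],[1,0,0,0,0]])

```text
clock: 10.45
position: [537.4, -59.3, 61.0]
ee_rot: [1.0, 0.025, 0.001, 0.0]
contact_force: [-1.1, 0.9, 5.6]
gripper_width: 29.5
grasp_force: 58.7
```

Request:
drive_tool(targets=[[1,1,0,-2,0],[1,2.5,0,-4,0],[1,4,0,-6,0],[1,5,0,-8,0],[1,6.5,0,-10,0],[1,6.5,0,-10,0],[1,6.5,0,-10,0],[1,6.5,0,-10,0],[1,6.5,0,-10,0],[1,6.5,0,-10,0],[1,6.5,0,-10,0],[1,6.5,0,-10,0]])

```text
clock: 11.65
position: [543.4, -59.0, 70.1]
ee_rot: [1.0, 0.025, -0.0, -0.0]
contact_force: [-0.5, 0.5, -3.4]
gripper_width: 29.6
grasp_force: 59.4
```

Run:
```python
from h import *
for i in range(3):
    s=arm.read_state();im=arm.get_image("wrist")
    print(s['clock'],s['position'].round(1),s['contact_force'].round(2),s['wrist_torque'].round(2),edge(im))
```

```text
11.65 [543.4 -59.   70.1] [-0.5   0.51 -3.36] [-0.05  0.17 -0.05] [32, 32, 32]
11.7 [543.4 -59.   70.1] [ 0.76  0.11 -4.11] [-0.06  0.2  -0.06] [32, 32, 32]
11.75 [543.4 -59.   70.1] [-0.6   1.04 -3.51] [-0.02  0.17 -0.02] [32, 32, 32]
```

Request:
drive_tool(targets=[[1,1,0,-1.5,0],[1,2,0,-3,0],[1,2,0,-3,0],[1,2,0,-3,0],[1,2,0,-3,0],[1,2,0,-3,0],[1,2,0,-3,0],[1,2,0,-3,0]])

```text
clock: 12.6
position: [545.4, -58.9, 73.0]
ee_rot: [1.0, 0.024, -0.0, 0.0]
contact_force: [0.3, 0.2, -3.5]
gripper_width: 29.0
grasp_force: 59.4
```

Run:
```python
from h import *
for i in range(2):
    s=arm.read_state();im=arm.get_image("wrist")
    print(s['clock'],s['position'].round(1),s['contact_force'].round(2),s['wrist_torque'].round(2),edge(im))
for th in (.03,.06,.09,.12):print(th,proj(boxmodel(s['position']+[-.3,0,22],th),s).round(1))
cv2.imwrite("pics/w3.png",cv2.resize(im,(800,600),interpolation=cv2.INTER_CUBIC))
```

```text
12.6 [545.4 -58.9  73. ] [ 0.31  0.24 -3.49] [-0.    0.21  0.03] [32, 32, 32]
12.65 [545.4 -58.9  73.1] [ 0.29 -0.35 -3.18] [-0.03  0.11 -0.04] [32, 32, 32]
0.03 [252.7  28.5]
0.06 [252.7  31.6]
0.09 [252.7  34.9]
0.12 [252.7  38.2]
```

View pics/w3.png

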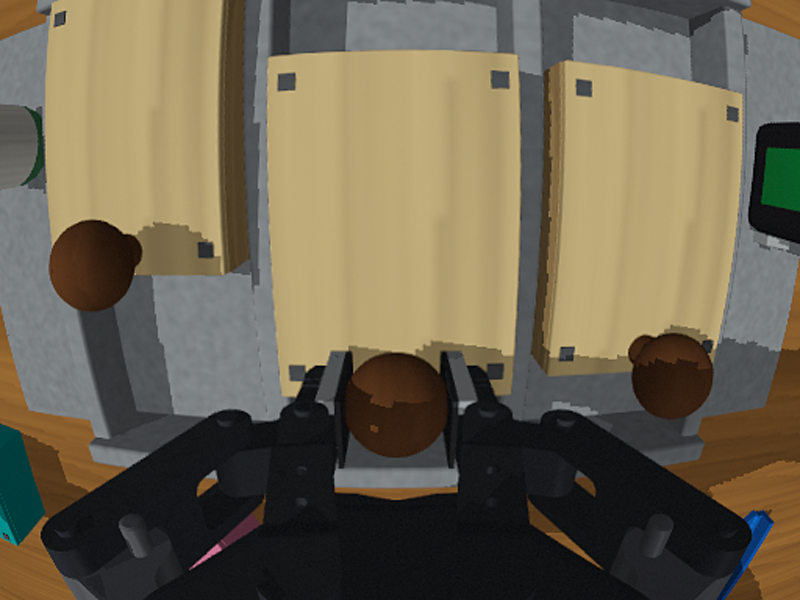

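Lifting further did not tip the box more, because the pads hold it stiffly, so the far edge has risen slightly. The force of about 3.5 N means nearly empty. I'll lower it a little, hold, then slide it to the front.

Request:
drive_tool(targets=[[1,-1,0,2,0],[1,-2,0,4,0],[1,-2,0,4,0],[1,-2,0,4,0],[1,-2,0,4,0],[1,-2,0,4,0],[1,-2,0,4,0]])

```text
clock: 13.4
position: [543.5, -59.0, 69.1]
ee_rot: [1.0, 0.024, 0.0, -0.0]
contact_force: [0.3, -0.2, -4.0]
gripper_width: 29.2
grasp_force: 59.4
```

Run:
```python
from h import *
s=arm.read_state();im=arm.get_image("wrist")
print(s['clock'],s['position'].round(1),s['contact_force'].round(2),s['wrist_torque'].round(2),edge(im))
```

```text
13.4 [543.5 -59.   69.1] [ 0.28 -0.22 -3.99] [-0.01  0.17 -0.01] [32, 32, 32]
```

Request:
drive_tool(targets=[[1,-1,0,2,0],[1,-3,0,4,0],[1,-5,0,6,0],[1,-5,0,6,0],[1,-7,0,6,0],[1,-10,0,6,0],[1,-15,0,6,0],[1,-20,0,6,0],[1,-25,0,6,0],[1,-30,0,6,0],[1,-33,0,6,0],[1,-35,0,6,0]])

```text
clock: 14.65
position: [508.2, -60.7, 63.2]
ee_rot: [1.0, 0.025, 0.0, -0.0]
contact_force: [-0.9, 0.3, -3.1]
gripper_width: 29.2
grasp_force: 59.4
```

Request:
drive_tool(targets=[[1,-3,0,0,0],[1,-5,0,0,0],[1,-7,0,0,0],[1,-8,0,0,0],[1,-8,0,0,0]])

```text
clock: 15.15
position: [500.2, -61.2, 63.1]
ee_rot: [1.0, 0.024, -0.0, 0.0]
contact_force: [0.2, -0.0, -2.1]
gripper_width: 29.3
grasp_force: 59.4
```

Request:
drive_tool(targets=[[1,-0.7,0,0,0],[1,-1.4,0,0,0],[1,-2,0,0,0],[1,-2,0,0,0]])

```text
clock: 15.55
position: [499.1, -61.2, 63.1]
ee_rot: [1.0, 0.024, 0.001, -0.0]
contact_force: [2.9, -0.8, -4.0]
gripper_width: 29.4
grasp_force: 59.4
```

Request:
drive_tool(targets=[[1,-0.5,0,0.7,0],[1,-1,0,1.5,0],[1,-1.5,0,2.2,0],[1,-1.5,0,2.2,0],[1,-1.5,0,2.2,0]])

```text
clock: 16.05
position: [498.0, -61.1, 61.2]
ee_rot: [1.0, 0.025, 0.001, -0.0]
contact_force: [4.3, 0.6, -2.5]
gripper_width: 29.0
grasp_force: 59.6
```

Request:
drive_tool(targets=[[1,-0.2,0,0.6,0],[1,-0.4,0,1,0],[1,-0.4,0,1,0]])

```text
clock: 16.35
position: [498.0, -61.1, 60.9]
ee_rot: [1.0, 0.025, 0.002, -0.0]
contact_force: [4.8, 0.8, 4.5]
gripper_width: 28.8
grasp_force: 60.1
```

Request:
drive_tool(targets=[[0.3,0,0,0,0],[-0.5,0,0,0,0],[-1,0,0,0,0],[-1,0,0,0,0],[-1,0,0,-35,0],[-1,0,0,-70,0],[-1,0,0,-70,0],[-1,0,0,-70,0]])

```text
clock: 17.15
position: [495.9, -61.4, 130.0]
ee_rot: [1.0, 0.024, -0.0, -0.0]
contact_force: [-0.9, 1.0, -0.0]
gripper_width: 85.4
grasp_force: 0.0
```

```bash
python3 chk.py
```

```text
17.15 [495.9 -61.4 130. ] [-0.9  1.  -0. ] 85.40345399774912
[  0  24  14  25 274] [631.  148.6  82. ] box rack 98.9 203.3
[ 80  71  33  29 631] [579.6  51.7  82. ] box rack 42.6 109.1
[ 379  120   41   37 1184] [ 551.7 -160.4   82. ] box rack 3.9 -101.3
[ 231  183   40   44 1004] [498.9 -59.3  82. ] box rack -43.7 2.4
[47, 47, 47]
```

Request:
drive_tool(targets=[[-1,20,40,0,0],[-1,40,82,0,0],[-1,49.5,101.5,0,0],[-1,49.5,101.5,0,0],[-1,49.5,101.5,0,0],[-1,49.5,101.5,0,0]])

```text
clock: 17.8
position: [549.8, -159.6, 128.9]
ee_rot: [1.0, 0.025, -0.001, -0.0]
contact_force: [0.3, 0.3, 0.8]
gripper_width: 85.5
grasp_force: 0.0
```

```bash
python3 chk.py
```

```text
17.8 [ 549.8 -159.6  128.9] [0.3 0.3 0.8] 85.46871956378153
[  0 141  14  29 229] [583.5  50.3  82. ] box rack 46.4 107.5
[ 232  187   40   42 1129] [ 551.  -158.3   82. ] box rack 3.3 -99.2
[107 246  19  24 286] [502.4 -53.4  82. ] box rack -39.9 8.1
[49, 49, 49]
```

Request:
drive_tool(targets=[[-1,1,-0.7,35,0],[-1,1,-0.7,60,0],[-1,1,-0.7,69,0],[-1,1,-0.7,69,0],[-1,1,-0.7,69,0]])

```text
clock: 18.35
position: [552.8, -159.2, 62.0]
ee_rot: [1.0, 0.025, 0.001, 0.0]
contact_force: [-0.3, 0.1, 1.0]
gripper_width: 85.3
grasp_force: 0.0
```

Request:
drive_tool(targets=[[0.2,0,0,0,0],[1,0,0,0,0],[1,0,0,0,0],[1,0,0,0,0],[1,0,0,0,0],[1,0,0,0,0]])

```text
clock: 18.95
position: [552.3, -159.7, 61.8]
ee_rot: [1.0, 0.025, 0.0, 0.0]
contact_force: [-1.6, -0.0, 5.7]
gripper_width: 29.3
grasp_force: 58.7
```

Request:
drive_tool(targets=[[1,1,0,-2,0],[1,2.5,0,-4,0],[1,4,0,-6,0],[1,5,0,-8,0],[1,6.5,0,-10,0],[1,6.5,0,-10,0],[1,6.5,0,-10,0],[1,6.5,0,-10,0],[1,6.5,0,-10,0],[1,6.5,0,-10,0],[1,6.5,0,-10,0],[1,6.5,0,-10,0]])

```text
clock: 20.15
position: [558.4, -159.1, 70.8]
ee_rot: [1.0, 0.025, -0.0, -0.0]
contact_force: [-0.1, 0.4, -8.3]
gripper_width: 29.6
grasp_force: 59.7
```

Run:
```python
from h import *
for i in range(3):
    s=arm.read_state();im=arm.get_image("wrist")
    print(s['clock'],s['position'].round(1),s['contact_force'].round(2),s['wrist_torque'].round(2),edge(im))
```

```text
20.15 [ 558.4 -159.1   70.8] [-0.08  0.4  -8.28] [0.04 0.2  0.02] [39, 39, 39]
20.2 [ 558.4 -159.1   70.9] [-0.11  0.48 -8.4 ] [-0.    0.15  0.01] [39, 39, 39]
20.25 [ 558.4 -159.1   70.9] [-0.61 -0.26 -8.71] [0.06 0.19 0.03] [39, 39, 39]
```

Request:
drive_tool(targets=[[1,-2,0,3,0],[1,-4,0,6,0],[1,-5,0,8,0],[1,-3,0,8,0],[1,1,0,8,0],[1,6,0,8,0],[1,11,0,8,0],[1,16,0,8,0],[1,21,0,8,0],[1,26,0,8,0],[1,29,0,8,0],[1,31,0,8,0]])

```text
clock: 21.5
position: [589.7, -157.6, 62.8]
ee_rot: [1.0, 0.025, -0.0, -0.0]
contact_force: [-1.1, 1.1, -4.5]
gripper_width: 29.1
grasp_force: 59.9
```

Request:
drive_tool(targets=[[1,1,0,0,0],[1,2,0,0,0],[1,3,0,0,0],[1,3,0,0,0]])

```text
clock: 21.9
position: [592.6, -157.5, 62.9]
ee_rot: [1.0, 0.025, 0.0, 0.0]
contact_force: [-1.6, -0.6, -5.8]
gripper_width: 28.9
grasp_force: 59.9
```

Request:
drive_tool(targets=[[1,0.7,0,0,0],[1,1.4,0,0,0],[1,2,0,0,0],[1,2,0,0,0]])

```text
clock: 22.3
position: [594.6, -157.4, 62.9]
ee_rot: [1.0, 0.025, 0.0, 0.0]
contact_force: [-0.9, -0.1, -5.3]
gripper_width: 29.2
grasp_force: 59.9
```

Request:
drive_tool(targets=[[1,0.4,0,0,0],[1,0.8,0,0,0],[1,0.8,0,0,0],[1,0.8,0,0,0]])

```text
clock: 22.7
position: [595.3, -157.4, 62.9]
ee_rot: [1.0, 0.025, 0.0, 0.0]
contact_force: [-1.1, -0.5, -5.7]
gripper_width: 29.2
grasp_force: 59.9
```

Request:
drive_tool(targets=[[1,0.5,0,0,0],[1,1,0,0,0],[1,1,0,0,0]])

```text
clock: 23.0
position: [595.7, -157.4, 62.7]
ee_rot: [1.0, 0.024, -0.001, -0.0]
contact_force: [-2.7, 0.4, -3.9]
gripper_width: 29.2
grasp_force: 60.0
```

Request:
drive_tool(targets=[[1,0.5,0,0,0],[1,1,0,0,0],[1,1,0,0,0]])

```text
clock: 23.3
position: [595.7, -157.4, 62.5]
ee_rot: [1.0, 0.024, -0.002, -0.0]
contact_force: [-5.9, 0.4, -3.4]
gripper_width: 29.1
grasp_force: 60.1
```

Contact with the back stop. Next: lower, release, rise and check.

Request:
drive_tool(targets=[[1,-0.7,0,1,0],[1,-1.4,0,2,0],[1,-1.4,0,2,0]])

```text
clock: 23.6
position: [595.6, -157.5, 61.9]
ee_rot: [1.0, 0.025, -0.0, 0.0]
contact_force: [-4.3, 0.6, 0.5]
gripper_width: 29.2
grasp_force: 60.5
```

Request:
drive_tool(targets=[[0.3,0,0,0,0],[-0.5,0,0,0,0],[-1,0,0,0,0],[-1,0,0,0,0],[-1,0,0,-40,0],[-1,0,0,-80,0],[-1,-50,0,-120,0],[-1,-100,0,-120,0],[-1,-140,0,-120,0],[-1,-140,0,-120,0],[-1,-140,0,-120,0]])

```text
clock: 24.7
position: [456.1, -164.4, 182.2]
ee_rot: [1.0, 0.025, 0.002, 0.0]
contact_force: [0.5, -0.5, 0.0]
gripper_width: 85.2
grasp_force: 0.0
```

```bash
python3 chk.py
python3 - <<'E'
from h import *
im=arm.get_image("top")[125:220,190:345]
cv2.imwrite("pics/crop2.png",cv2.resize(im,None,fx=5,fy=5,interpolation=cv2.INTER_CUBIC))
E
cp pics/w_2[0-9]*.png /tmp/; ls pics
```

```text
24.7 [ 456.1 -164.4  182.2] [ 0.5 -0.5  0. ] 85.20783152418309
[235   8  34  33 688] [ 593.4 -156.5   82. ] box rack 45.7 -99.5
[ 27  38  21  23 335] [586.5  52.8  82. ] box rack 49.5 109.8
[119 129  20  24 311] [493.7 -54.1  82. ] box rack -48.6 7.8
[0, 0, 0]
crop1.png
crop2.png
s2.png
scene0.png
top0.png
w1.png
w2.png
w3.png
w_1714.png
w_1780.png
w_2470.png
w_844.png
w_930.png
```

View pics/crop2.png

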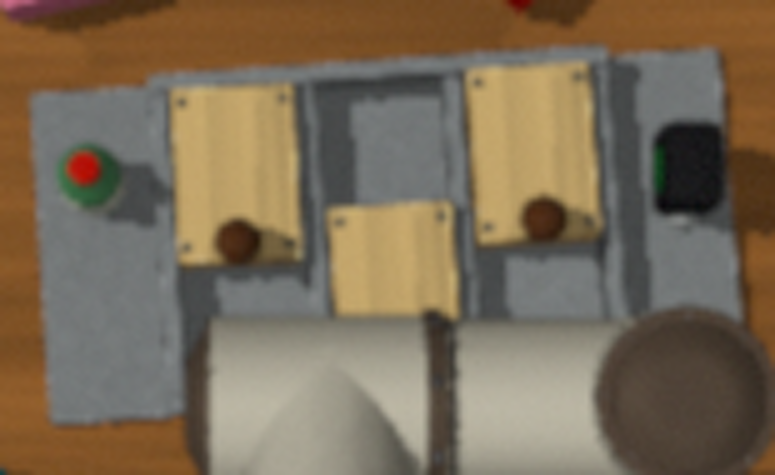

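The two full boxes (knobs at (239,241) and (544,218)) are at the back stop. The middle box's far edge is at about (391,206), and the arm hides its near end.

Run:
```python
from h import *
P=lambda x,y,z:onz("top",190+(x+.5)/5-.5,125+(y+.5)/5-.5,z)
g=lambda x,y,z:((P(x,y,z)-[592.6,-56.9,0])[:2]@[np.cos(.051),np.sin(.051)]).round(1)
print("L",g(239,241,82)+50,"R",g(544,218,82)+50,"M far",g(391,206,57)-60,"M before",g(385,149,57)-60,"L far",g(232,88,57)-60,"R far",g(528,66,57)-60)
```

```text
L 44.4 R 46.3 M far -45.6 M before -6.100000000000001 L far 42.8 R far 45.0
```

```bash
python3 -c "
from bench import arm
print(arm.job_done())"
```

```text
the job is handed in; nothing more can be done
None
```

The job is handed in, with no verdict returned: I felt each box in order, judged left and right full (about 8 N) and middle nearly empty (about 3.5 N), and slid them home to the back stop and front lip; the middle box's far edge rose a few millimetres when I lifted it slightly too far, within the 15 mm limit by my estimate.

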